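# Pack the fragile juglets into the finds tray

## Robot

A 6-joint arm with a two-finger parallel gripper is mounted at the origin on the work surface. World frame = base frame: x ahead of the robot, y to its left, z up, the work surface at z = 0. Lengths are in mm, angles in rad, forces in N, time in s.
With the tool pointing down it reaches from about 325 to 1000 mm from the base axis. Payload 5.1 kg.
Tool frame: the origin (TCP) lies on the mounting face of the last link; the fingertips stand 173 mm ahead of it and the grasp point (between the pads) lies 155 mm ahead of it; z points along the fingers, y is the line along which they close (so a half turn about z gives the same grasp; the last joint's range is limited). The gripper opens to 85 mm and grips with 20 to 120 N. Pads are 22 mm wide; open, the fingers measure 114 mm over their backs; the gripper's body (76 mm by 85 mm) begins 54 mm behind the grasp point. The pads swing forward as they close: fully open they stand 13 mm farther back than shut.
Start: joints at [1.093, 0.124, 1.65, -0, 1.367, -0.083], TCP at [250.025, 599.978, 404.722] pointing down, gripper open.
Joint ranges: [-2.61, 2.61], [-1.02, 2.33], [0.03, 2.71], [-1.35, 4.49], [0.32, 2.68], [-2.91, 2.91]. Speed limits (rad/s): [2.57, 2.57, 3.14, 3.14, 3.14, 3.14].

## Interface

Orientations are given as a unit quaternion [x, y, z, w].
In Python, from rig import arm gives the robot as it stands.
- The arm moves only by the tool apply_moves, never from a script. Its argument "plan" is a list of rows, each a list of 5 numbers: the opening, from 0 (shut) to 1 (fully open), then the shift along the tool's x, y, z each as a share of 0.05 m, from -1 to 1, then the turn about the tool's z as a share of 0.08 rad, from -1 to 1. A call has 1 to 12 rows; each row shifts and turns the commanded pose from where the row before left it, along the tool's axes as they then stand; what a row does not reach is not made up. A row lasts 1/10 s, in which the tool goes at most 50 mm and 8.59 degrees, less where a joint would pass 70% of its speed; a pose out of reach is approached as far as the arm can. A call with a number of a shift or a turn outside -1 to 1 is refused whole. A call with a gripper value outside its range is refused whole. The fingers move at their own pace and stop on an object; "newtons" is the grip in N (left out, the last holds). Time passes only in rows, so rows that do not move let the fingers close. It gives the time, the measured TCP pose, the force, the opening and the grip force at its end, in the units of the state.
- arm.get_state(): the state, without advancing time (a new reading comes with each control period).
- arm.camera(name): name is "side" or "top"; returns (picture, depth): 400x640x3 uint8, red, green, blue; 400x640 float32, mm along the optical axis (not along the pixel's ray), 0 where there is no reading.
- arm.camera_info(name): a dict with "vfov" (degrees; the focal length in pixels is half the picture's height over the tangent of half this angle, whatever the lens; pixels are square), "cx", "cy" (the principal point, pixels), "R" (3x3) and "t" (3): a world point X has camera coordinates R X + t. Camera axes: x right, y down, z forward; pixel columns grow to the right and rows downward; lengths in mm; the calibration is good to about 2 mm. A picture is of the moment at which its call begins. camera_info takes no time and is no camera call.
- arm.close_job(): hands the job in; it is judged then, once.
The state is a dict: "clock": time; "joint_pos": joint angles; "qd": joint speeds; "joint_efforts": joint torques, N m; "tool_pos": TCP position; "ee_rot": TCP orientation; "ft_force": force on the tool from outside, world axes, zero at the start; "moment": the same for the moment, N m; "grip_width": opening from 0.0 (shut) to 1.0 (fully open); "finger_force": force on a finger pad.
Only numpy, scipy, OpenCV 4.12 (cv2) and the standard library are available. Lean on these libraries where they do the work, as an engineer would, in place of code of your own. Each camera call takes 0.05 s, during which the arm holds its last target. There are 200 camera calls.

## Task

Pack the three loose clay juglets with handles from the white foam pad into the three empty pockets of the finds tray, one in each, standing upright on the pocket floor with the handle pointing to the tray's labelled edge like the ones already packed. They are very fragile: hold each by its round belly with a light grip of no more than 40 N from each finger, keep the fingers off the thin handle, and set it down softly, without dropping it or pressing it into the tray. Leave everything else on the table as it stands.

Things in the scene. Friction and masses are not known exactly. Their poses are not given: they have to be found in the camera images.
- tray: finds tray lying flat: grey foam block in a thin grey rim, 208 x 288 mm (x, y), 26 mm tall, with six round pockets in 2 rows (94 mm apart along x) of 3 (90 mm apart along y). Origin: centre of its underside. Its front edge (-x side) carries a steel label holder with a blank paper slip
- pad: white foam pad, 250 x 330 mm, 20 mm thick, fixed; origin: centre of its underside. The loose juglets stand on it among other things
- pocket0 (a point): centre of the floor of a tray pocket (diameter 56 mm, 14 mm deep below the foam's top); axes as the tray's. Three pockets hold a juglet, three are empty; which ones varies
- pocket1 (a point): centre of the floor of a tray pocket (diameter 56 mm, 14 mm deep below the foam's top); axes as the tray's. Three pockets hold a juglet, three are empty; which ones varies
- pocket2 (a point): centre of the floor of a tray pocket (diameter 56 mm, 14 mm deep below the foam's top); axes as the tray's. Three pockets hold a juglet, three are empty; which ones varies
- pocket3 (a point): centre of the floor of a tray pocket (diameter 56 mm, 14 mm deep below the foam's top); axes as the tray's. Three pockets hold a juglet, three are empty; which ones varies
- pocket4 (a point): centre of the floor of a tray pocket (diameter 56 mm, 14 mm deep below the foam's top); axes as the tray's. Three pockets hold a juglet, three are empty; which ones varies
- pocket5 (a point): centre of the floor of a tray pocket (diameter 56 mm, 14 mm deep below the foam's top); axes as the tray's. Three pockets hold a juglet, three are empty; which ones varies
- juglet_a: clay juglet, loose on the pad, to be packed; 82 mm tall, foot diameter 32, straight round belly of diameter 44 from 24 to 50 mm up, then a narrow neck (20 mm) and a rim of 26 mm; about 130 g. Origin: centre of its foot; z up; its thin loop handle stands out to its own -x
- juglet_a_handle: thin loop handle of juglet_a: 7 mm round bar, 40 to 78 mm above the foot, reaching 40 mm out from the juglet's axis. Origin: middle of its outer bar, 36 mm from the axis and 55 mm up
- juglet_b: clay juglet, loose on the pad, to be packed; 82 mm tall, foot diameter 32, straight round belly of diameter 44 from 24 to 50 mm up, then a narrow neck (20 mm) and a rim of 26 mm; about 130 g. Origin: centre of its foot; z up; its thin loop handle stands out to its own -x
- juglet_b_handle: thin loop handle of juglet_b: 7 mm round bar, 40 to 78 mm above the foot, reaching 40 mm out from the juglet's axis. Origin: middle of its outer bar, 36 mm from the axis and 55 mm up
- juglet_c: clay juglet, loose on the pad, to be packed; 82 mm tall, foot diameter 32, straight round belly of diameter 44 from 24 to 50 mm up, then a narrow neck (20 mm) and a rim of 26 mm; about 130 g. Origin: centre of its foot; z up; its thin loop handle stands out to its own -x
- juglet_c_handle: thin loop handle of juglet_c: 7 mm round bar, 40 to 78 mm above the foot, reaching 40 mm out from the juglet's axis. Origin: middle of its outer bar, 36 mm from the axis and 55 mm up
- juglet_d: clay juglet, already packed in a tray pocket, stays there; 82 mm tall, foot diameter 32, straight round belly of diameter 44 from 24 to 50 mm up, then a narrow neck (20 mm) and a rim of 26 mm; about 130 g. Origin: centre of its foot; z up; its thin loop handle stands out to its own -x
- juglet_e: clay juglet, already packed in a tray pocket, stays there; 82 mm tall, foot diameter 32, straight round belly of diameter 44 from 24 to 50 mm up, then a narrow neck (20 mm) and a rim of 26 mm; about 130 g. Origin: centre of its foot; z up; its thin loop handle stands out to its own -x
- juglet_f: clay juglet, already packed in a tray pocket, stays there; 82 mm tall, foot diameter 32, straight round belly of diameter 44 from 24 to 50 mm up, then a narrow neck (20 mm) and a rim of 26 mm; about 130 g. Origin: centre of its foot; z up; its thin loop handle stands out to its own -x
- beaker: clay beaker without a handle, 62 mm tall, diameter 44 at the rim, on the pad; not to be packed. Origin: centre of its foot
- bottle: tall closed bottle, diameter 40, 150 mm tall, on the pad. Origin: centre of its foot
- jar: squat closed amber glass jar, diameter 44, 55 mm tall, on the pad. Origin: centre of its foot
- brush: brush lying on the table in front of the instrument case
- spatula: spatula lying on the table, beyond tray and pad
There are look-alikes about, which are no part of the job. What is shaped like the juglet_b but blue is not meant.

How it is judged:
By the outcome, as a careful person would: the job done as asked, in the order asked, and still so for the second after the job is handed in, with the robot touching nothing.
It also fails if it takes over 72 s, if anything falls off the work surface, if the arm or the gripper's body presses on something with over 40 N, if the wrist force passes 120 N, or if a joint passes its speed limit or range.

## Working session

There is one attempt and no reset: what is moved stays moved. The work goes in short steps, Python scripts to look and compute and a tool call to move; the robot and the scene stay as the last step left them, time stands still between calls to the robot, and variables do not carry over. Pictures are saved under pics/ and viewed, at most 10 in all, crops included, and the job is handed in when it is done.

Besides the shell and the picture viewer there is one more tool, called as name(argument=value, ...), one argument or row to a line, values as JSON. apply_moves: Moves the arm, as the interface text tells. Its arguments: {"type":"object","properties":{"plan":{"type":"array"},"newtons":{"type":"number"}},"required":["plan"]}

```bash
mkdir -p pics
cat > h.py <<'E'
import numpy as np, cv2
from rig import arm
def snap(n,f=None):
    im,d=arm.camera(n)
    if f: cv2.imwrite('pics/'+f,cv2.cvtColor(im,cv2.COLOR_RGB2BGR))
    return im,d
def cam(n):
    i=arm.camera_info(n); return 200/np.tan(np.radians(i['vfov'])/2),i['cx'],i['cy'],np.array(i['R']),np.array(i['t'])
def cloud(n,d):
    f,cx,cy,R,t=cam(n); v,u=np.mgrid[:400,:640]
    P=np.stack([(u-cx)/f*d,(v-cy)/f*d,d],-1)
    return (P-t)@R
def proj(n,X):
    f,cx,cy,R,t=cam(n); c=R@np.array(X,float)+t; return f*c[0]/c[2]+cx,f*c[1]/c[2]+cy
E
python3 - <<'E'
from h import *
for n in ('top','side'):
    im,d=snap(n,n+'0.png'); np.savez(n+'0.npz',im=im,d=d); f,cx,cy,R,t=cam(n); print(n,f,cx,cy,-R.T@t,R.round(2).tolist())
print(arm.get_state())
E
```

```text
top 368.7120297114665 318.7098599078799 193.43853880135876 [420.80573411   3.92190547 939.9955969 ] [[-0.02, -1.0, -0.04], [-0.98, 0.03, -0.18], [0.18, 0.04, -0.98]]
side 494.14604053720143 326.4980367030105 200.8852966950065 [ 241.78993427 -831.95226797  936.97849869] [[0.93, -0.37, 0.0], [-0.25, -0.63, -0.74], [0.27, 0.68, -0.68]]
{'clock': 0.1, 'joint_pos': array([ 1.09339166e+00,  1.24448159e-01,  1.65157278e+00, -1.17432080e-05,
        1.36751939e+00, -8.26075036e-02]), 'qd': array([ 0.00020447, -0.00134935, -0.00200066, -0.00066783,  0.00194564,
       -0.00033226]), 'joint_efforts': array([-7.08496259e-05, -4.24927390e+01, -3.66654968e+01, -5.60420744e-05,
        3.91017136e-03, -3.99418568e-06]), 'tool_pos': array([249.92742335, 599.77500026, 403.54937789]), 'ee_rot': array([ 1.96117839e-01,  9.80579851e-01, -9.37500991e-04, -2.63606093e-04]), 'ft_force': array([-0.18468343, -0.42278879, -0.06087929]), 'moment': array([-0.0015799 ,  0.02864935, -0.04615858]), 'finger_force': 0.0, 'grip_width': 1.0016611847188306}
```

View pics/top0.png

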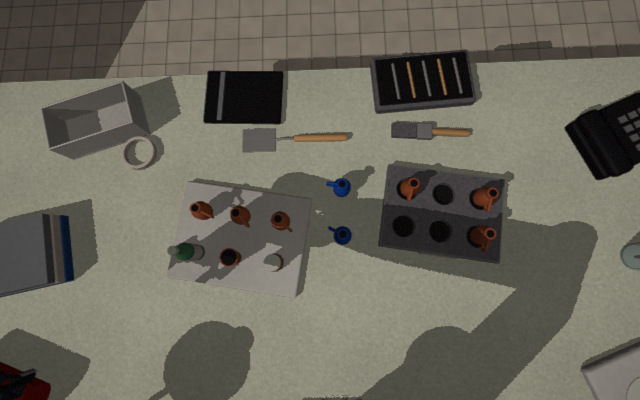

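View pics/side0.png

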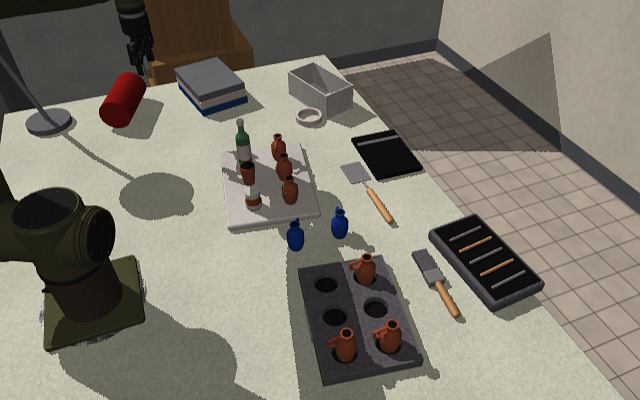

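Top view: loose juglets at about (201,209), (240,215), (281,221). Beaker is at (229,257), jar (275,262), bottle (187,252) and the blue look-alikes (341,187), (342,235). The tray is on the right, with empty pockets near (443,194), (403,226), (440,231). Next come enlarged crops and an analysis of the depth data.

Run:
```python
from h import *
T=np.load('top0.npz'); im,d=T['im'],T['d']; 
c=cv2.cvtColor(im,cv2.COLOR_RGB2BGR)
a=cv2.resize(c[150:310,160:320],None,fx=2.5*2,fy=2.5*2,interpolation=cv2.INTER_CUBIC)[:,:]
b=cv2.resize(c[150:280,370:520],None,fx=2.6,fy=2.6,interpolation=cv2.INTER_CUBIC)
a=cv2.resize(a,(400,400)); b=cv2.resize(b,(400,347))
S=np.load('side0.npz'); s=cv2.cvtColor(S['im'],cv2.COLOR_RGB2BGR)
sa=cv2.resize(s[110:240,210:350],(400,371)); sb=cv2.resize(s[240:390,290:430],(400,428))
o=np.zeros((800,800,3),np.uint8); o[:400,:400]=a;o[:347,400:]=b;o[400:771,:400]=sa;o[372:,400:]=sb
cv2.imwrite('pics/crop1.png',cv2.resize(o,(600,600),interpolation=cv2.INTER_AREA))
for n,D in (('top',T),('side',S)):
    P=cloud(n,D['d']); h=cv2.cvtColor(D['im'],cv2.COLOR_RGB2HSV)
    ok=(D['d']>0)
    red=((h[...,0]<14)&(h[...,1]>110)&ok&(P[...,2]>25)&(P[...,2]<170)&(P[...,0]>200)&(P[...,0]<700)).astype(np.uint8)
    k,l,st,ce=cv2.connectedComponentsWithStats(red)
    for i in range(1,k):
        if st[i,4]<40: continue
        Q=P[l==i]; z=np.percentile(Q[:,2],[2,50,99]).round()
        nk=Q[Q[:,2]>z[2]-8]; print(n,ce[i].round(),st[i,4],z,'mean',Q.mean(0).round(),'rim',nk[:,:2].mean(0).round(1),np.ptp(nk[:,:2],0).round())
    # tray and pad top
    m=ok&(P[...,2]>22)&(P[...,2]<31)&(P[...,0]>250)&(P[...,0]<700)&(P[...,1]<-80)&(P[...,1]>-480)
    print('tray',cv2.minAreaRect(P[m][:,:2].astype(np.float32)),m.sum(),np.median(P[m][:,2]))
    m=ok&(P[...,2]>15)&(P[...,2]<24)&(P[...,0]>200)&(P[...,0]<700)&(P[...,1]>0)&(P[...,1]<450)
    print('pad',cv2.minAreaRect(P[m][:,:2].astype(np.float32)),m.sum())
```

```text
top [409. 188.] 294 [37. 69. 94.] mean [ 591. -179.   71.] rim [ 597.3 -183.6] [28. 24.]
top [485. 197.] 380 [32. 67. 95.] mean [ 563. -354.   69.] rim [ 568.8 -361.7] [25. 27.]
top [202. 211.] 287 [ 44.  79. 104.] mean [548. 316.  80.] rim [551.2 325. ] [24. 30.]
top [241. 215.] 260 [ 51.  79. 105.] mean [533. 222.  82.] rim [538.6 230.2] [24. 21.]
top [281. 221.] 242 [ 56.  80. 105.] mean [517. 126.  84.] rim [521.5 133. ] [23. 24.]
top [482. 236.] 388 [31. 67. 94.] mean [ 472. -339.   69.] rim [ 476.4 -346.1] [29. 26.]
top [231. 257.] 132 [37. 81. 85.] mean [436. 245.  76.] rim [436.9 248.5] [41. 41.]
tray ((535.5440673828125, -264.3677978515625), (289.55621337890625, 211.96432495117188), 80.3399429321289) 6754 24.63021688041429
pad ((487.4297790527344, 240.83604431152344), (329.0810852050781, 249.06260681152344), 80.156982421875) 10616
side [140.  85.] 158 [33. 68. 94.] mean [212. 843.  66.] rim [205.8 863.9] [12. 53.]
side [284. 170.] 876 [ 29.  72. 104.] mean [531. 205.  70.] rim [534.3 213.1] [ 54. 215.]
side [248. 174.] 218 [27. 61. 85.] mean [435. 236.  60.] rim [436.5 238.8] [41. 39.]
side [253. 202.] 95 [39. 47. 58.] mean [421. 135.  47.] rim [420. 135.] [34. 20.]
side [364. 268.] 469 [30. 64. 94.] mean [ 590. -193.   63.] rim [ 597.7 -187.2] [29. 26.]
side [389. 336.] 556 [30. 65. 94.] mean [ 562. -371.   65.] rim [ 568.9 -364.1] [28. 25.]
side [344. 345.] 561 [29. 65. 94.] mean [ 470. -356.   65.] rim [ 476.4 -348.3] [31. 26.]
tray ((536.8086547851562, -264.62603759765625), (292.05780029296875, 211.66891479492188), 80.71978759765625) 6662 24.33209158290941
pad ((488.0627746582031, 239.3133544921875), (337.1157531738281, 249.65504455566406), 80.27947998046875) 4715
```

View pics/crop1.png

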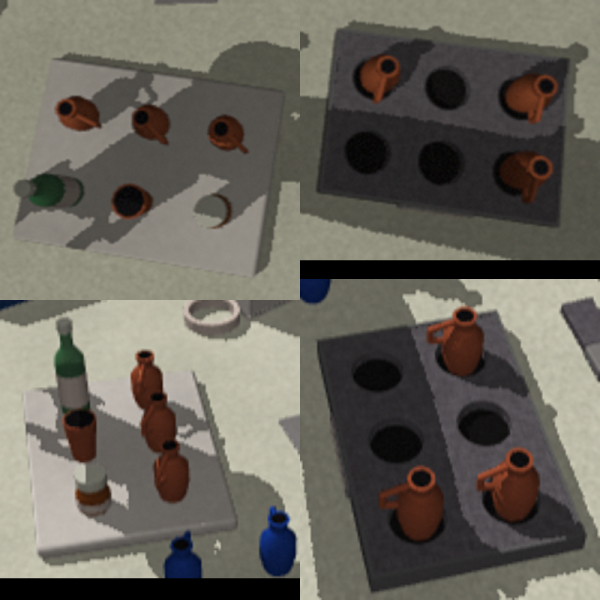

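Packed handles point toward world -x (down in the top view), and the tray is yawed about -9.6°. Next: axis and handle direction of each juglet.

```bash
cat >> h.py <<'E'
def jug(P,im,x,y,base):
    "rim centre and handle direction from a cloud near x,y"
    h=cv2.cvtColor(im,cv2.COLOR_RGB2HSV); r=np.hypot(P[...,0]-x,P[...,1]-y)
    red=(h[...,0]<14)&(h[...,1]>100)&(r<50)&(P[...,2]>base+20)&(P[...,2]<base+90)
    q=P[red]; rim=q[(q[:,2]>base+76)&(np.hypot(q[:,0]-x,q[:,1]-y)<22)]
    c,rad=cv2.minEnclosingCircle(rim[:,:2].astype(np.float32)); c=np.array(c)
    w=q[:,:2]-c; R=np.hypot(*w.T); hd=w[(R>25)&(R<46)&(q[:,2]>base+38)&(q[:,2]<base+80)]
    m=hd.mean(0) if len(hd) else [0,0]
    return c.round(1),round(rad,1),len(rim),'handle',len(hd),np.degrees(np.arctan2(m[1],m[0])).round(1)
E
python3 - <<'E'
from h import *
for n in ('top','side'):
    D=np.load(n+'0.npz'); P=cloud(n,D['d']); 
    for x,y,b in [(597,-185,12),(568,-363,12),(476,-347,12),(551,325,20),(538,230,20),(521,133,20)]: print(n,*jug(P,D['im'],x,y,b))
    z=P[...,2]; ok=D['d']>0
    for nm,x,y in [('bottle',440,340),('beaker',436,240),('jar',420,140)]:
        m=ok&(np.hypot(P[...,0]-x,P[...,1]-y)<60)&(z>35); q=P[m]; print(nm,q.mean(0).round(),q[:,2].max().round())
    q=P[ok&(np.hypot(P[...,0]-250,P[...,1]-600)<70)&(z>200)]; 
    if len(q): print('tips z',np.percentile(q[:,2],[0,1,3]).round(), q[q[:,2]<q[:,2].min()+10].mean(0).round())
E
```

```text
top [ 596.8 -184.8] 13.7 68 handle 27 162.0
top [ 569.1 -362.5] 13.8 75 handle 39 167.5
top [ 476.7 -346.7] 13.1 77 handle 36 165.6
top [550.4 322.1] 16.8 65 handle 19 -120.7
top [536.9 225.8] 15.9 64 handle 19 -145.5
top [520.  130.7] 15.3 70 handle 15 -133.0
bottle [451. 337. 112.] 173.0
beaker [437. 248.  80.] 87.0
jar [423. 147.  69.] 79.0
tips z [245. 248. 252.] [236. 551. 251.]
side [ 597.3 -185. ] 14.3 56 handle 42 169.7
side [ 570.8 -363.6] 13.6 74 handle 55 172.5
side [ 478.2 -347.9] 13.5 79 handle 50 171.1
side [550.2 319.3] 15.0 31 handle 19 -120.6
side [538.5 229.3] 15.7 38 handle 25 -138.6
side [522.3 131.2] 14.0 43 handle 31 -132.3
bottle [450. 334.  99.] 175.0
beaker [436. 240.  70.] 88.0
jar [422. 140.  61.] 79.0
tips z [242. 247. 255.] [253. 605. 248.]
```

apply_moves(
  plan=[
    [0.85, -0.77, -0.285, 0, 0],
    [0.85, -0.77, -0.285, 0, 0],
    [0.85, -0.77, -0.285, 0, 0],
    [0.85, -0.77, -0.285, 0, 0],
    [0.85, -0.77, -0.285, 0, 0],
    [0.85, -0.77, -0.285, 0, 0],
    [0.85, -0.77, -0.285, 0, 0],
    [0.85, -0.77, -0.285, 0, 0],
    [0.85, -0.77, -0.285, 0, 0],
    [0.85, -0.77, -0.285, 0, 0],
    [0.85, 0, 0, 0, -1],
    [0.85, 0, 0, 0, -1],
  ],
  newtons=25,
)

```text
clock: 1.3
tool_pos: [551.6, 319.0, 403.8]
ee_rot: [0.117, 0.993, -0.0, -0.001]
ft_force: [0.4, 0.6, -0.2]
grip_width: 0.847
finger_force: 0.0
```

apply_moves(
  plan=[
    [0.85, 0, 0, 0, -1],
    [0.85, 0, 0, 0, -1],
    [0.85, 0, 0, 0, -1],
    [0.85, 0, 0, 0, -1],
    [0.85, 0, 0, 0, -1],
    [0.85, 0, 0, 0, -1],
    [0.85, 0, 0, 0, -1],
    [0.85, 0, 0, 0, -1],
    [0.85, 0, 0, 0, -1],
    [0.85, 0, 0, 0, -1],
    [0.85, 0, 0, 0, -1],
    [0.85, 0, 0, 0, -1],
  ],
)

```text
clock: 2.5
tool_pos: [550.5, 320.3, 404.0]
ee_rot: [-0.356, 0.934, -0.0, -0.001]
ft_force: [0.5, 1.1, -0.6]
grip_width: 0.846
finger_force: 0.0
```

apply_moves(
  plan=[
    [0.85, 0, 0, 0, -1],
    [0.85, 0, 0, 0, -1],
    [0.85, 0, 0, 0, -1],
    [0.85, 0, 0, 0, -0.8],
    [0.85, 0, 0, 0, 0],
    [0.85, 0, 0, 0, 0],
  ],
)

```text
clock: 3.1
tool_pos: [550.5, 320.3, 404.2]
ee_rot: [-0.492, 0.871, 0.0, -0.0]
ft_force: [1.4, 0.3, 0.9]
grip_width: 0.853
finger_force: 0.0
```

```bash
cat >> h.py <<'E'
def yaw(q):
    from scipy.spatial.transform import Rotation as Ro
    M=Ro.from_quat(q).as_matrix(); return M
def go(x,y,z,a):
    "tool-frame move (mm) and turn (deg of tool z) to TCP x,y,z with tool x at angle a; shifts as if made before the turn"
    s=arm.get_state(); M=yaw(s['ee_rot']); e=M.T@(np.array([x,y,z])-s['tool_pos'])
    now=np.degrees(np.arctan2(M[1,0],M[0,0])); da=(a-now+180)%360-180
    print('t',round(s['clock'],2),'pos',s['tool_pos'].round(1),'toolx',now.round(1),'tilt',M[:,2].round(4),'grip',round(s['grip_width'],3),round(s['finger_force'],1),'F',s['ft_force'].round(1))
    print('  move mm',e.round(1),'shares',(e/50).round(3),'turn rows',round(-da/4.584,2))
E
python3 - <<'E'
from h import *
go(550,321,213,-121)
im,d=snap('side','s1.png'); cv2.imwrite('pics/s1c.png',cv2.resize(cv2.cvtColor(im,cv2.COLOR_RGB2BGR)[60:240,180:380],None,fx=3,fy=3))
E
```

```text
t 3.1 pos [550.5 320.3 404.2] toolx -121.1 tilt [-7.e-04 -3.e-04 -1.e+00] grip 0.853 0.0 F [1.4 0.3 0.9]
  move mm [ -0.5   0.7 191.2] shares [-0.009  0.014  3.825] turn rows -0.02
```

View pics/s1c.png

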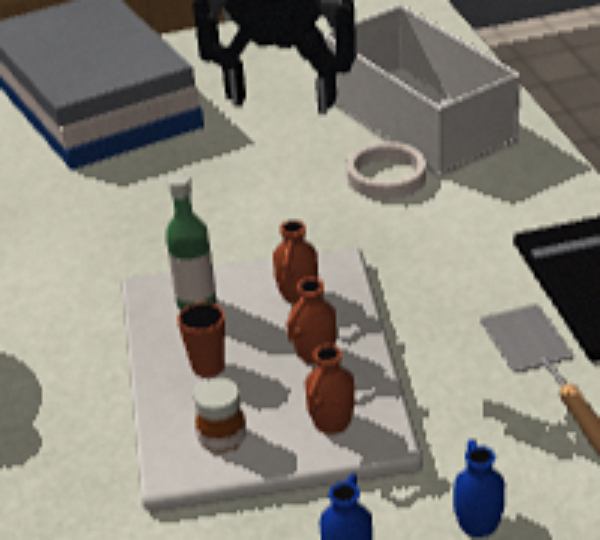

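The gripper stands above juglet A (crop (290,265)), its fingers at crop (232,100) and (325,105), clear of the bottle. Descending.

apply_moves(
  plan=[
    [0.85, 0, 0.01, 0.6, 0],
    [0.85, 0, 0, 0.8, 0],
    [0.85, 0, 0, 0.8, 0],
    [0.85, 0, 0, 0.7, 0],
    [0.85, 0, 0, 0.5, 0],
    [0.85, 0, 0, 0.3, 0],
    [0.85, 0, 0, 0.12, 0],
    [0.85, 0, 0, 0, 0],
  ],
)

```text
clock: 3.95
tool_pos: [550.3, 320.7, 213.6]
ee_rot: [-0.492, 0.871, 0.0, -0.0]
ft_force: [-0.2, 0.2, 0.3]
grip_width: 0.851
finger_force: 0.0
```

apply_moves(
  plan=[
    [0.7, 0, 0, 0, 0],
    [0.62, 0, 0, 0, 0],
    [0.56, 0, 0, 0, 0],
    [0.52, 0, 0, 0, 0],
    [0.48, 0, 0, 0, 0],
    [0.45, 0, 0, 0, 0],
    [0.4, 0, 0, 0, 0],
    [0.4, 0, 0, 0, 0],
  ],
  newtons=25,
)

```text
clock: 4.75
tool_pos: [550.5, 321.0, 214.9]
ee_rot: [-0.492, 0.87, 0.0, 0.001]
ft_force: [-2.5, 0.1, 5.9]
grip_width: 0.51
finger_force: 26.0
```

Run:
```python
from h import *
go(550,321,400,-121)
```

```text
t 4.75 pos [550.5 321.  214.9] toolx -121.0 tilt [ 0.001  0.001 -1.   ] grip 0.51 26.0 F [-2.5  0.1  5.9]
  move mm [  -0.     0.3 -185.1] shares [-1.000e-03  7.000e-03 -3.703e+00] turn rows -0.01
```

apply_moves(
  plan=[
    [0.4, 0, 0, -0.1, 0],
    [0.4, 0, 0, -0.2, 0],
    [0.4, 0, 0, -0.4, 0],
    [0.4, 0, 0, -0.6, 0],
    [0.4, 0, 0, -0.7, 0],
    [0.4, 0, 0, -0.7, 0],
    [0.4, 0, 0, -0.6, 0],
    [0.4, 0, 0, -0.4, 0],
    [0.4, 0, 0, -0.15, 0],
    [0.4, 0, 0, 0, 0],
  ],
)

```text
clock: 5.75
tool_pos: [550.3, 320.5, 407.5]
ee_rot: [-0.492, 0.871, -0.0, 0.001]
ft_force: [-0.1, 0.0, -1.8]
grip_width: 0.509
finger_force: 25.7
```

Run:
```python
from h import *
go(583.3,-273.3,400,170.4)
im,d=snap('side'); P=cloud('side',d)
print(jug(P,im,550,321,207))
im,d=snap('top'); P=cloud('top',d);h=cv2.cvtColor(im,cv2.COLOR_RGB2HSV)
for n in ('side','top'):
    im,d=arm.camera(n);P=cloud(n,d);h=cv2.cvtColor(im,cv2.COLOR_RGB2HSV)
    m=(h[...,0]<14)&(h[...,1]>100)&(np.hypot(P[...,0]-550,P[...,1]-321)<60)&(P[...,2]>150)
    q=P[m]; w=q-[550.5,321,0]; r=np.hypot(w[:,0],w[:,1]); H=w[r>27]
    print(n,m.sum(),np.percentile(q[:,2],[1,50,99]).round(), len(H),H.mean(0).round(1) if len(H) else '', np.degrees(np.arctan2(H[:,1].mean(),H[:,0].mean())) if len(H) else '')
```

```text
t 5.75 pos [550.3 320.5 407.5] toolx -121.0 tilt [ 2.e-03  8.e-04 -1.e+00] grip 0.509 25.7 F [-0.1  0.  -1.8]
  move mm [ 491.8 -334.5    7.1] shares [ 9.835 -6.69   0.142] turn rows 14.96
(array([544.8, 317.9]), 16.5, 45, 'handle', 23, np.float64(-101.3))
side 352 [212. 257. 293.] 27 [-16.  -29.1 268.9] -118.79304701729835
top 407 [224. 265. 306.] 29 [-16.2 -27.7 272.8] -120.228762355208
```

apply_moves(
  plan=[
    [0.4, 0.2, -0.136, 0, 0],
    [0.4, 0.4, -0.272, 0, 0],
    [0.4, 0.6, -0.408, 0, 0],
    [0.4, 0.6, -0.408, 0, 0],
    [0.4, 0.6, -0.408, 0, 0],
    [0.4, 0.6, -0.408, 0, 0],
    [0.4, 0.6, -0.408, 0, 0],
    [0.4, 0.6, -0.408, 0, 0],
    [0.4, 0.6, -0.408, 0, 0],
    [0.4, 0.6, -0.408, 0, 0],
    [0.4, 0.6, -0.408, 0, 0],
    [0.4, 0.6, -0.408, 0, 0],
  ],
)

```text
clock: 7.15
tool_pos: [571.7, -79.9, 405.4]
ee_rot: [-0.492, 0.871, 0.0, -0.001]
ft_force: [0.5, -0.9, -1.1]
grip_width: 0.506
finger_force: 25.7
```

apply_moves(
  plan=[
    [0.4, 0.6, -0.408, 0, 0],
    [0.4, 0.6, -0.408, 0, 0],
    [0.4, 0.6, -0.408, 0, 0],
    [0.4, 0.6, -0.408, 0, 0],
    [0.4, 0.5, -0.34, 0, 0],
    [0.4, 0.335, -0.228, 0, 0.3],
    [0.4, 0, 0, 0, 1],
    [0.4, 0, 0, 0, 1],
    [0.4, 0, 0, 0, 1],
    [0.4, 0, 0, 0, 1],
    [0.4, 0, 0, 0, 1],
    [0.4, 0, 0, 0, 1],
  ],
)

```text
clock: 8.35
tool_pos: [598.3, -219.6, 407.6]
ee_rot: [-0.217, 0.976, -0.022, -0.014]
ft_force: [-0.0, 0.6, -1.9]
grip_width: 0.504
finger_force: 25.8
```

apply_moves(
  plan=[
    [0.4, 0, 0, 0, 1],
    [0.4, 0, 0, 0, 1],
    [0.4, 0, 0, 0, 1],
    [0.4, 0, 0, 0, 1],
    [0.4, 0, 0, 0, 1],
    [0.4, 0, 0, 0, 1],
    [0.4, 0, 0, 0, 1],
    [0.4, 0, 0, 0, 1],
    [0.4, 0, 0, 0, 0.8],
    [0.4, 0, 0, 0, 0.2],
    [0.4, 0, 0, 0, 0],
  ],
)

```text
clock: 9.45
tool_pos: [598.3, -219.5, 407.6]
ee_rot: [0.139, 0.99, -0.026, -0.006]
ft_force: [0.1, 1.0, -1.7]
grip_width: 0.508
finger_force: 25.8
```

Run:
```python
from h import *
go(583.3,-273.3,206.9,169)
x,y,z=arm.get_state()['tool_pos']
for n in ('side','top'):
    im,d=arm.camera(n);P=cloud(n,d);h=cv2.cvtColor(im,cv2.COLOR_RGB2HSV)
    m=(h[...,0]<14)&(h[...,1]>100)&(np.hypot(P[...,0]-x,P[...,1]-y)<60)&(P[...,2]>150)
    q=P[m]; w=q-[x,y,0]; r=np.hypot(w[:,0],w[:,1]); H=w[r>27]
    print(n,m.sum(),np.percentile(q[:,2],[1,50,99]).round(), len(H),H.mean(0).round(1), np.degrees(np.arctan2(H[:,1].mean(),H[:,0].mean())))
    # pocket centres: dark hole points below foam top
    q=P[(P[...,2]>5)&(P[...,2]<19)&(P[...,0]>430)&(P[...,0]<640)&(P[...,1]<-120)&(P[...,1]>-400)]
    for a,b in [(583,-273),(506,-169),(491,-258)]:
        e=q[np.hypot(q[:,0]-a,q[:,1]-b)<33]; print(' pocket',(a,b),len(e),cv2.minEnclosingCircle(e[:,:2].astype(np.float32)) if len(e)>5 else '')
```

```text
t 9.45 pos [ 598.3 -219.5  407.6] toolx 164.0 tilt [-0.0184 -0.0496 -0.9986] grip 0.508 25.8 F [ 0.1  1.  -1.7]
  move mm [ -1.2 -45.2 203.3] shares [-0.024 -0.905  4.066] turn rows -1.08
side 269 [217. 255. 306.] 111 [ -8.8 -19.1 249.2] -114.71473392926379
 pocket (583, -273) 384 ((587.21337890625, -268.80902099609375), 27.52367401123047)
 pocket (506, -169) 332 ((508.3872985839844, -163.5125274658203), 27.13174057006836)
 pocket (491, -258) 397 ((493.5351867675781, -253.15362548828125), 27.571449279785156)Traceback (most recent call last):
  File "<stdin>", line 8, in <module>
    return _quantile_unchecked(
        a, q, axis, out, overwrite_input, method, keepdims, weights)
    return _ureduce(a,
                    func=_quantile_ureduce_func,
    ...<5 lines>...
                    overwrite_input=overwrite_input,
                    method=method)
    r = func(a, **kwargs)
    result = _quantile(arr,
                       quantiles=q,
    ...<2 lines>...
                       out=out,
                       weights=wgt)
    slices_having_nans = np.isnan(arr[-1, ...])
                                  ~~~^^^^^^^^^
IndexError: index -1 is out of bounds for axis 0 with size 0
```

The wrist joint probably hit its range while I translated before turning. Checking.

apply_moves(
  plan=[
    [0.4, 0, -0.3, 0, 0],
    [0.4, 0, -0.3, 0, 0],
    [0.4, 0, 0, 0, -0.5],
    [0.4, 0, 0, 0, 0],
  ],
)

```text
clock: 9.95
tool_pos: [589.5, -249.7, 409.3]
ee_rot: [0.12, 0.992, -0.026, -0.006]
ft_force: [0.0, 0.3, -1.3]
grip_width: 0.506
finger_force: 25.9
```

Joint 6 had hit its lower limit (−2.91) and left a 3° tilt in the commanded pose. The upper limit should tilt it the other way, so I'll turn there and use that to cancel it.

apply_moves(
  plan=[
    [0.4, 0, 0, 0, 1],
    [0.4, 0, 0, 0, 1],
    [0.4, 0, 0, 0, 1],
    [0.4, 0, 0, 0, 1],
    [0.4, 0, 0, 0, 1],
    [0.4, 0, 0, 0, 1],
    [0.4, 0, 0, 0, 1],
    [0.4, 0, 0, 0, 1],
    [0.4, 0, 0, 0, 1],
    [0.4, 0, 0, 0, 1],
    [0.4, 0, 0, 0, 1],
    [0.4, 0, 0, 0, 1],
  ],
)

```text
clock: 11.15
tool_pos: [589.8, -248.7, 409.2]
ee_rot: [0.566, 0.824, -0.026, 0.007]
ft_force: [1.0, -0.5, -1.2]
grip_width: 0.506
finger_force: 25.8
```

apply_moves(
  plan=[
    [0.4, 0, 0, 0, 1],
    [0.4, 0, 0, 0, 1],
    [0.4, 0, 0, 0, 1],
    [0.4, 0, 0, 0, 1],
    [0.4, 0, 0, 0, 1],
    [0.4, 0, 0, 0, 1],
    [0.4, 0, 0, 0, 1],
    [0.4, 0, 0, 0, 1],
    [0.4, 0, 0, 0, 1],
    [0.4, 0, 0, 0, 1],
    [0.4, 0, 0, 0, 1],
    [0.4, 0, 0, 0, 1],
  ],
)

```text
clock: 12.35
tool_pos: [589.8, -248.7, 409.2]
ee_rot: [0.882, 0.47, -0.02, 0.018]
ft_force: [-0.6, 0.6, -1.1]
grip_width: 0.507
finger_force: 25.8
```

apply_moves(
  plan=[
    [0.4, 0, 0, 0, 1],
    [0.4, 0, 0, 0, 1],
    [0.4, 0, 0, 0, 1],
    [0.4, 0, 0, 0, 1],
    [0.4, 0, 0, 0, 1],
    [0.4, 0, 0, 0, 1],
    [0.4, 0, 0, 0, 1],
    [0.4, 0, 0, 0, 1],
    [0.4, 0, 0, 0, 1],
    [0.4, 0, 0, 0, 1],
    [0.4, 0, 0, 0, 1],
    [0.4, 0, 0, 0, 1],
  ],
)

```text
clock: 13.55
tool_pos: [589.8, -248.7, 409.2]
ee_rot: [1.0, 0.009, -0.009, 0.025]
ft_force: [-1.0, -0.2, -1.2]
grip_width: 0.505
finger_force: 25.8
```

apply_moves(
  plan=[
    [0.4, 0, 0, 0, 1],
    [0.4, 0, 0, 0, 1],
    [0.4, 0, 0, 0, 1],
    [0.4, 0, 0, 0, 1],
    [0.4, 0, 0, 0, 1],
    [0.4, 0, 0, 0, 1],
    [0.4, 0, 0, 0, 1],
    [0.4, 0, 0, 0, 1],
    [0.4, 0, 0, 0, 1],
    [0.4, 0, 0, 0, 1],
    [0.4, 0, 0, 0, 1],
    [0.4, 0, 0, 0, 1],
  ],
)

```text
clock: 14.75
tool_pos: [589.8, -248.8, 409.2]
ee_rot: [0.891, -0.454, 0.003, 0.026]
ft_force: [-0.4, -0.4, -1.3]
grip_width: 0.509
finger_force: 25.8
```

apply_moves(
  plan=[
    [0.4, 0, 0, 0, 1],
    [0.4, 0, 0, 0, 1],
    [0.4, 0, 0, 0, 1],
    [0.4, 0, 0, 0, 1],
    [0.4, 0, 0, 0, 1],
    [0.4, 0, 0, 0, 1],
    [0.4, 0, 0, 0, 1],
    [0.4, 0, 0, 0, 1],
    [0.4, 0, 0, 0, 1],
    [0.4, 0, 0, 0, 1],
  ],
)

```text
clock: 15.75
tool_pos: [589.8, -248.7, 409.2]
ee_rot: [-0.644, 0.765, -0.013, -0.023]
ft_force: [-0.7, -0.6, -1.0]
grip_width: 0.511
finger_force: 25.8
```

```bash
cat >> h.py <<'E'
def js():
    s=arm.get_state(); M=yaw(s['ee_rot']); z=M[:,2]
    print('t',round(s['clock'],2),s['tool_pos'].round(1),'j',s['joint_pos'].round(3),'z',z.round(4),'toolx',np.degrees(np.arctan2(M[1,0],M[0,0])).round(1))
E
python3 -c "
from h import *
js()"
```

```text
t 15.75 [ 589.8 -248.7  409.2] j [-0.474  0.099  1.67  -0.054  1.367  2.849] z [-0.0184 -0.0499 -0.9986] toolx -99.8
```

Now at 2.849 with a limit of 2.91, so one or two small steps past it, with a reading in between.

apply_moves(
  plan=[
    [0.4, 0, 0, 0, 1],
    [0.4, 0, 0, 0, 0.5],
    [0.4, 0, 0, 0, 0],
  ],
)

```text
clock: 16.05
tool_pos: [581.3, -264.5, 410.0]
ee_rot: [-0.608, 0.794, -0.011, -0.015]
ft_force: [0.9, -0.7, -1.4]
grip_width: 0.509
finger_force: 25.9
```

```bash
python3 -c "
from h import *
js()"
```

```text
t 16.05 [ 581.3 -264.5  410. ] j [-0.505  0.095  1.673 -0.038  1.366  2.908] z [-0.0109 -0.0364 -0.9993] toolx -105.1
```

apply_moves(
  plan=[
    [0.4, 0, 0, 0, 0.8],
    [0.4, 0, 0, 0, 0.8],
    [0.4, 0, 0, 0, 0],
  ],
)

```text
clock: 16.35
tool_pos: [561.4, -296.5, 410.4]
ee_rot: [-0.579, 0.815, -0.005, 0.001]
ft_force: [0.3, 0.7, -1.8]
grip_width: 0.507
finger_force: 25.9
```

```bash
python3 -c "
from h import *
js()"
```

```text
t 16.35 [ 561.4 -296.5  410.4] j [-5.700e-01  8.600e-02  1.682e+00 -2.000e-03  1.364e+00  2.908e+00] z [ 0.0074 -0.0072 -0.9999] toolx -109.3
```

Run:
```python
from h import *
for n in ('top','side'):
    d=np.load(n+'0.npz')['d']; P=cloud(n,d); f,cx,cy,R,t=cam(n); C=-R.T@t
    s=(26-C[2])/(P[...,2]-C[2]); Q=C+(P-C)*s[...,None]
    for a,b in [(583,-273),(506,-169),(491,-258)]:
        m=(d>0)&(np.hypot(Q[...,0]-a,Q[...,1]-b)<38)&(P[...,2]<22.5)
        q=Q[m][:,:2].astype(np.float32); print(n,(a,b),len(q),q.mean(0).round(1),cv2.minEnclosingCircle(q))
```

```text
top (583, -273) 422 [ 583. -271.] ((582.6246337890625, -272.7356262207031), 37.30161666870117)
top (506, -169) 443 [ 505.5 -167.1] ((505.7489318847656, -169.05812072753906), 36.9347038269043)
top (491, -258) 461 [ 490.4 -255.9] ((490.466064453125, -258.1500244140625), 37.584659576416016)
side (583, -273) 489 [ 583.  -274.7] ((582.9164428710938, -273.0664367675781), 37.89655303955078)
side (506, -169) 418 [ 505.3 -170.2] ((505.863037109375, -168.82029724121094), 37.78911590576172)
side (491, -258) 512 [ 490.4 -259.1] ((490.7787780761719, -257.99603271484375), 37.80015182495117)<stdin>:4: RuntimeWarning: divide by zero encountered in divide
<stdin>:4: RuntimeWarning: invalid value encountered in multiply
```

apply_moves(
  plan=[
    [0.4, 0, 0, 0, -1],
    [0.4, 0, 0, 0, -1],
    [0.4, 0, 0, 0, -1],
    [0.4, 0, 0, 0, -1],
    [0.4, 0, 0, 0, -1],
    [0.4, 0, 0, 0, -1],
    [0.4, 0, 0, 0, -1],
    [0.4, 0, 0, 0, -1],
    [0.4, 0, 0, 0, -1],
    [0.4, 0, 0, 0, -1],
    [0.4, 0, 0, 0, -1],
    [0.4, 0, 0, 0, -1],
  ],
)

```text
clock: 17.55
tool_pos: [562.7, -294.4, 410.4]
ee_rot: [0.892, -0.453, 0.005, 0.001]
ft_force: [0.2, -0.1, -1.6]
grip_width: 0.508
finger_force: 25.9
```

apply_moves(
  plan=[
    [0.4, 0, 0, 0, -1],
    [0.4, 0, 0, 0, -1],
    [0.4, 0, 0, 0, -1],
    [0.4, 0, 0, 0, -1],
    [0.4, 0, 0, 0, -1],
    [0.4, 0, 0, 0, -1],
    [0.4, 0, 0, 0, -1],
    [0.4, 0, 0, 0, -1],
    [0.4, 0, 0, 0, -1],
    [0.4, 0, 0, 0, -1],
    [0.4, 0, 0, 0, -1],
    [0.4, 0, 0, 0, -1],
  ],
)

```text
clock: 18.75
tool_pos: [562.7, -294.4, 410.3]
ee_rot: [1.0, 0.01, 0.004, 0.003]
ft_force: [0.1, -0.8, -1.0]
grip_width: 0.507
finger_force: 25.9
```

apply_moves(
  plan=[
    [0.4, 0, 0, 0, -1],
    [0.4, 0, 0, 0, -1],
    [0.4, 0, 0, 0, -1],
    [0.4, 0, 0, 0, -1],
    [0.4, 0, 0, 0, -1],
    [0.4, 0, 0, 0, -1],
    [0.4, 0, 0, 0, -1],
    [0.4, 0, 0, 0, -1],
    [0.4, 0, 0, 0, -1],
    [0.4, 0, 0, 0, -1],
    [0.4, 0, 0, 0, -1],
    [0.4, 0, 0, 0, -1],
  ],
)

```text
clock: 19.95
tool_pos: [562.7, -294.4, 410.3]
ee_rot: [0.882, 0.471, 0.002, 0.005]
ft_force: [0.4, -0.6, -1.3]
grip_width: 0.51
finger_force: 25.9
```

apply_moves(
  plan=[
    [0.4, 0, 0, 0, -1],
    [0.4, 0, 0, 0, -1],
    [0.4, 0, 0, 0, -1],
    [0.4, 0, 0, 0, -1],
    [0.4, 0, 0, 0, -1],
    [0.4, 0, 0, 0, -1],
    [0.4, 0, 0, 0, -1],
    [0.4, 0, 0, 0, -1],
    [0.4, 0, 0, 0, -1],
    [0.4, 0, 0, 0, -1],
    [0.4, 0, 0, 0, -1],
    [0.4, 0, 0, 0, -1],
  ],
)

```text
clock: 21.15
tool_pos: [562.7, -294.4, 410.3]
ee_rot: [0.565, 0.825, -0.001, 0.005]
ft_force: [0.2, -0.4, -1.7]
grip_width: 0.504
finger_force: 25.9
```

apply_moves(
  plan=[
    [0.4, 0, 0, 0, -1],
    [0.4, 0, 0, 0, -1],
    [0.4, 0, 0, 0, -1],
    [0.4, 0, 0, 0, -1],
    [0.4, 0, 0, 0, -1],
    [0.4, 0, 0, 0, -1],
    [0.4, 0, 0, 0, -1],
    [0.4, 0, 0, 0, -1],
    [0.4, 0, 0, 0, -1],
    [0.4, 0, 0, 0, -1],
  ],
)

```text
clock: 22.15
tool_pos: [562.7, -294.4, 410.3]
ee_rot: [0.199, 0.98, -0.002, 0.004]
ft_force: [0.5, 0.0, -1.8]
grip_width: 0.507
finger_force: 25.9
```

```bash
cat >> h.py <<'E'
def held():
    "held juglet: heights, handle bearing"
    x,y,z=arm.get_state()['tool_pos']
    for n in ('side','top'):
        im,d=arm.camera(n);P=cloud(n,d);h=cv2.cvtColor(im,cv2.COLOR_RGB2HSV)
        m=(h[...,0]<14)&(h[...,1]>100)&(np.hypot(P[...,0]-x,P[...,1]-y)<60)&(P[...,2]>z-215)
        q=P[m]; w=q-[x,y,0]; r=np.hypot(w[:,0],w[:,1]); H=w[r>27]
        print(n,m.sum(),len(H),end=' ')
        if len(q)>20 and len(H)>4: print((z-np.percentile(q[:,2],[1,99])).round(),H.mean(0).round(1), np.degrees(np.arctan2(H[:,1].mean(),H[:,0].mean())).round(1))
        else: print()
E
python3 -c "
from h import *
js();held();go(583.3,-273.3,206.9,169)"
```

```text
t 22.15 [ 562.7 -294.4  410.3] j [-5.660e-01  8.600e-02  1.682e+00 -1.000e-03  1.364e+00 -1.735e+00] z [ 0.0076 -0.0066 -0.9999] toolx 157.0
side 269 77 [193. 102.] [ -4.9 -10.  261.2] -115.9
top 185 9 [185. 103.] [-20.4  18.7 280.9] 137.6
t 22.25 pos [ 562.7 -294.4  410.4] toolx 156.8 tilt [ 0.0076 -0.0067 -0.9999] grip 0.51 25.9 F [ 0.2  0.8 -1. ]
  move mm [ -8.7  28.2 203.5] shares [-0.174  0.563  4.069] turn rows -2.66
```

apply_moves(
  plan=[
    [0.4, -0.087, 0.28, 0, 0],
    [0.4, -0.087, 0.28, 0, 0],
    [0.4, 0, 0, 0.3, -1],
    [0.4, 0, 0, 0.6, -1],
    [0.4, 0, 0, 0.6, -0.66],
    [0.4, 0, 0, 0.4, 0],
    [0.4, 0, 0, 0.2, 0],
    [0.4, 0, 0, 0, 0],
  ],
)

```text
clock: 23.05
tool_pos: [582.4, -272.2, 303.4]
ee_rot: [0.096, 0.995, -0.002, 0.003]
ft_force: [-0.7, 0.2, -0.7]
grip_width: 0.505
finger_force: 25.9
```

```bash
python3 - <<'E' 2>/dev/null
from h import *
for n in ('top','side'):
    d=np.load(n+'0.npz')['d']; P=cloud(n,d); f,cx,cy,R,t=cam(n); C=-R.T@t
    s=(26-C[2])/(P[...,2]-C[2]); Q=C+(P-C)*s[...,None]
    for a,b in [(583,-273),(506,-169),(491,-258)]:
        m=((d>0)&(np.hypot(Q[...,0]-a,Q[...,1]-b)<40)&(P[...,2]<20.5)).astype(np.uint8)
        m=cv2.morphologyEx(m,cv2.MORPH_OPEN,np.ones((3,3),np.uint8)); k,l,st,_=cv2.connectedComponentsWithStats(m); i=1+st[1:,4].argmax()
        q=Q[l==i][:,:2].astype(np.float32); print(n,(a,b),len(q),q.mean(0).round(1),cv2.minEnclosingCircle(q))
js(); go(583.3,-273.3,206.9,169)
im,d=snap('side','s2.png'); cv2.imwrite('pics/s2c.png',cv2.resize(cv2.cvtColor(im,cv2.COLOR_RGB2BGR)[190:390,280:440],None,fx=3,fy=3))
E
```

```text
top (583, -273) 373 [ 582.2 -270.7] ((583.1614379882812, -270.24127197265625), 27.964115142822266)
top (506, -169) 389 [ 505.1 -166.6] ((505.30902099609375, -166.84466552734375), 27.379262924194336)
top (491, -258) 391 [ 490.1 -255.3] ((490.3363342285156, -254.9509735107422), 27.645767211914062)
side (583, -273) 388 [ 582.9 -275.9] ((583.5828247070312, -274.4017639160156), 27.510787963867188)
side (506, -169) 332 [ 505.5 -171.4] ((505.48046875, -171.06869506835938), 27.139610290527344)
side (491, -258) 412 [ 490.2 -260. ] ((490.6784973144531, -259.0503234863281), 27.31023406982422)
t 23.05 [ 582.4 -272.2  303.4] j [-0.52   0.187  1.755 -0.002  1.193 -1.898] z [ 0.0048 -0.0049 -1.    ] toolx 169.0
t 23.05 pos [ 582.4 -272.2  303.4] toolx 169.0 tilt [ 0.0048 -0.0049 -1.    ] grip 0.505 25.9 F [-0.7  0.2 -0.7]
  move mm [-0.5 -0.6 96.5] shares [-0.011 -0.011  1.931] turn rows -0.0
```

View pics/s2c.png

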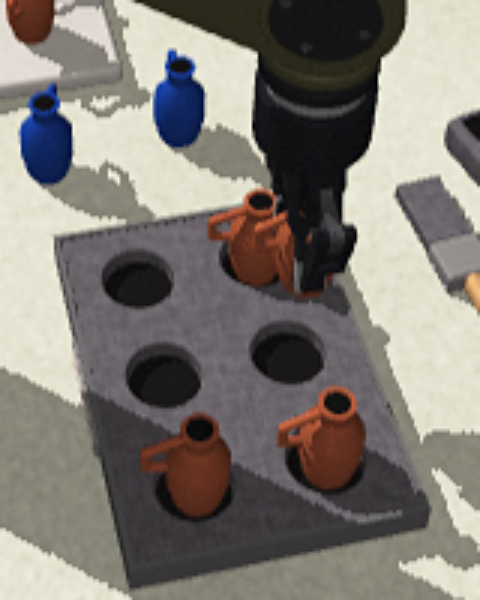

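The held juglet hangs above the back middle pocket (crop about (300,265)), its handle parallel to the packed ones. Lowering.

apply_moves(
  plan=[
    [0.4, 0, 0, 0.3, 0],
    [0.4, 0, 0, 0.5, 0],
    [0.4, 0, 0, 0.5, 0],
    [0.4, 0, 0, 0.3, 0],
    [0.4, 0, 0, 0.17, 0],
    [0.4, 0, 0, 0.07, 0],
    [0.4, 0, 0, 0.03, 0],
    [0.4, 0, 0, 0, 0],
  ],
)

```text
clock: 23.9
tool_pos: [583.4, -274.1, 212.9]
ee_rot: [0.096, 0.995, -0.003, 0.005]
ft_force: [0.0, 0.3, -0.1]
grip_width: 0.502
finger_force: 25.9
```

apply_moves(
  plan=[
    [0.4, 0, 0, 0.02, 0],
    [0.4, 0, 0, 0, 0],
  ],
)

```text
clock: 24.1
tool_pos: [583.2, -274.0, 211.6]
ee_rot: [0.096, 0.995, -0.003, 0.005]
ft_force: [0.1, 0.1, -2.7]
grip_width: 0.509
finger_force: 25.9
```

apply_moves(
  plan=[
    [0.4, 0, 0, 0.03, 0],
    [0.4, 0, 0, 0.02, 0],
    [0.4, 0, 0, 0, 0],
  ],
)

```text
clock: 24.4
tool_pos: [582.9, -273.8, 208.1]
ee_rot: [0.096, 0.995, -0.003, 0.004]
ft_force: [1.0, -1.1, -1.1]
grip_width: 0.506
finger_force: 25.9
```

apply_moves(
  plan=[
    [0.4, 0, 0, 0.02, 0],
    [0.4, 0, 0, 0, 0],
  ],
)

```text
clock: 24.6
tool_pos: [583.0, -273.8, 207.1]
ee_rot: [0.096, 0.995, -0.003, 0.004]
ft_force: [-0.2, 0.8, -2.1]
grip_width: 0.507
finger_force: 25.9
```

```bash
python3 -c "
from h import *
js();go(583,-272.7,206.9,169);held()"
```

```text
t 24.6 [ 583.  -273.8  207.1] j [-0.522  0.299  1.802 -0.002  1.032 -1.899] z [ 0.0073 -0.0066 -1.    ] toolx 169.0
t 24.6 pos [ 583.  -273.8  207.1] toolx 169.0 tilt [ 0.0073 -0.0066 -1.    ] grip 0.507 25.9 F [-0.2  0.8 -2.1]
  move mm [0.2 1.1 0.2] shares [0.003 0.022 0.004] turn rows -0.01
side 187 34 [199.  36.] [-25.6   4.1  74.6] 170.9
top 6 0
```

apply_moves(
  plan=[
    [0.4, 0.02, 0.04, 0.01, 0],
    [0.4, 0, 0, 0.01, 0],
    [0.4, 0, 0, 0, 0],
  ],
)

```text
clock: 25.0
tool_pos: [582.4, -271.6, 206.2]
ee_rot: [0.096, 0.995, -0.003, 0.004]
ft_force: [0.6, -0.2, -2.2]
grip_width: 0.506
finger_force: 25.9
```

apply_moves(
  plan=[
    [0.4, 0, 0, 0.01, 0],
    [0.4, 0, 0, 0, 0],
  ],
)

```text
clock: 25.2
tool_pos: [582.4, -271.7, 205.8]
ee_rot: [0.096, 0.995, -0.003, 0.004]
ft_force: [0.6, 0.2, -1.9]
grip_width: 0.505
finger_force: 25.9
```

apply_moves(
  plan=[
    [0.4, 0, 0, 0.012, 0],
    [0.4, 0, 0, 0, 0],
  ],
)

```text
clock: 25.4
tool_pos: [582.4, -271.7, 205.1]
ee_rot: [0.096, 0.995, -0.003, 0.004]
ft_force: [0.1, -0.4, -1.7]
grip_width: 0.51
finger_force: 25.9
```

apply_moves(
  plan=[
    [0.4, 0, 0, 0.012, 0],
    [0.4, 0, 0, 0, 0],
  ],
)

```text
clock: 25.6
tool_pos: [582.5, -271.7, 205.0]
ee_rot: [0.096, 0.995, -0.003, 0.004]
ft_force: [-1.2, 0.2, 1.0]
grip_width: 0.514
finger_force: 26.0
```

Contact felt (force rose by about 2.6 N at z=205). Releasing.

apply_moves(
  plan=[
    [0.55, 0, 0, 0, 0],
    [0.6, 0, 0, 0, 0],
    [0.7, 0, 0, 0, 0],
    [0.8, 0, 0, 0, 0],
    [0.8, 0, 0, 0, 0],
    [0.8, 0, 0, -0.1, 0],
    [0.8, 0, 0, -0.4, 0],
    [0.8, 0, 0, -0.7, 0],
    [0.8, 0, 0, -0.8, 0],
    [0.8, 0, 0, -0.8, 0],
    [0.8, 0, 0, -0.7, 0],
    [0.8, 0, 0, -0.4, 0],
  ],
)

```text
clock: 26.8
tool_pos: [581.2, -270.5, 404.6]
ee_rot: [0.096, 0.995, -0.004, 0.007]
ft_force: [-0.3, -0.1, -0.6]
grip_width: 0.805
finger_force: 0.0
```

Run:
```python
from h import *
js(); go(537.5,228,400,-142)
for n in ('side','top'):
    im,d=arm.camera(n); P=cloud(n,d)
    print(n,jug(P,im,583,-273,12),jug(P,im,538,228,20))
```

```text
t 26.8 [ 581.2 -270.5  404.6] j [-0.519  0.101  1.675 -0.002  1.349 -1.897] z [ 0.013  -0.0099 -0.9999] toolx 169.0
t 26.8 pos [ 581.2 -270.5  404.6] toolx 169.0 tilt [ 0.013  -0.0099 -0.9999] grip 0.805 0.0 F [-0.3 -0.1 -0.6]
  move mm [138.3 481.   -0.9] shares [ 2.766  9.619 -0.017] turn rows -10.69
side (array([ 588.8, -274.9]), 13.5, 63, 'handle', 46, np.float64(173.3)) (array([536. , 224.1]), 15.9, 35, 'handle', 20, np.float64(-143.4))
top (array([ 588.8, -273.4]), 13.2, 65, 'handle', 34, np.float64(169.7)) (array([536.2, 226.8]), 16.1, 69, 'handle', 16, np.float64(-143.0))
```

```bash
cat >> h.py <<'E'
def rim(n,P,im,x,y,base):
    "rim centre: red points within 3.5 mm of the local top; handle bearing; belly axis by circle fit r=22"
    from scipy.optimize import least_squares
    h=cv2.cvtColor(im,cv2.COLOR_RGB2HSV); r=np.hypot(P[...,0]-x,P[...,1]-y)
    q=P[(h[...,0]<14)&(h[...,1]>100)&(r<48)&(P[...,2]>base+20)&(P[...,2]<base+90)]
    top=np.percentile(q[:,2],98); t=q[(q[:,2]>top-3.5)]
    c=np.array(cv2.minEnclosingCircle(t[:,:2].astype(np.float32))[0]); rad=np.hypot(*(t[:,:2]-c).T).max()
    b=q[(q[:,2]>base+27)&(q[:,2]<base+38)]
    bc=least_squares(lambda p:np.hypot(b[:,0]-p[0],b[:,1]-p[1])-22,c,loss='soft_l1').x if len(b)>15 else np.zeros(2)
    w=q[:,:2]-c; R=np.hypot(*w.T); hd=w[(R>24)&(R<46)&(q[:,2]>base+42)]
    print(n,'top',top.round(1),'rim',c.round(1),rad.round(1),len(t),'belly',bc.round(1),len(b),'handle',len(hd),np.degrees(np.arctan2(*hd.mean(0)[::-1])).round(1))
E
python3 - <<'E'
from h import *
for n in ('side','top'):
    im,d=arm.camera(n); P=cloud(n,d)
    for a in [(588,-273,12),(569,-363,12),(476,-347,12),(538,230,20),(521,133,20)]: rim(n,P,im,*a)
    D=np.load(n+'0.npz'); rim(n+'0',cloud(n,D['d']),D['im'],551,324,20)
E
```

```text
side top 93.4 rim [ 590.3 -275.3] 13.2 57 belly [ 590.1 -274. ] 57 handle 52 172.7
side top 93.5 rim [ 571.2 -363.7] 13.8 66 belly [ 570.9 -362.9] 61 handle 60 173.1
side top 93.1 rim [ 477.5 -348.7] 12.3 64 belly [ 477.9 -347.2] 64 handle 54 169.2
side top 103.5 rim [537.5 228.3] 13.2 31 belly [538.4 230.2] 40 handle 26 -140.1
side top 103.0 rim [520. 129.] 13.9 37 belly [523.  132.8] 43 handle 26 -131.6
side0 top 103.8 rim [551.1 323.3] 12.7 22 belly [551.4 326.3] 21 handle 23 -118.7
top top 94.2 rim [ 589.1 -273.5] 12.8 59 belly [ 589.2 -274.1] 25 handle 37 169.2Traceback (most recent call last):
  File "<stdin>", line 4, in <module>
  File "h.py", line 51, in rim
    top=np.percentile(q[:,2],98); t=q[(q[:,2]>top-3.5)]
    return _quantile_unchecked(
        a, q, axis, out, overwrite_input, method, keepdims, weights)
    return _ureduce(a,
                    func=_quantile_ureduce_func,
    ...<5 lines>...
                    overwrite_input=overwrite_input,
                    method=method)
    r = func(a, **kwargs)
    result = _quantile(arr,
                       quantiles=q,
    ...<2 lines>...
                       out=out,
                       weights=wgt)
    slices_having_nans = np.isnan(arr[-1, ...])
                                  ~~~^^^^^^^^^
IndexError: index -1 is out of bounds for axis 0 with size 0
```

```bash
cat >> h.py <<'E'
def gp(x,y,z,a,L=152):
    "as go, but x,y meant for the point L mm ahead of the TCP"
    m=yaw(arm.get_state()['ee_rot'])[:,2]; js(); go(x-L*m[0],y-L*m[1],z,a)
E
python3 -c "
from h import *
gp(538.5,230.3,400,-141)"
```

```text
t 27.0 [ 580.8 -270.3  399.4] j [-0.519  0.105  1.68  -0.002  1.347 -1.897] z [ 0.0077 -0.0069 -0.9999] toolx 169.0
t 27.0 pos [ 580.8 -270.3  399.4] toolx 169.0 tilt [ 0.0077 -0.0069 -0.9999] grip 0.8 0.0 F [0.4 0.  0. ]
  move mm [138.6 484.   -4.3] shares [ 2.773  9.681 -0.087] turn rows -10.91
```

apply_moves(
  plan=[
    [0.85, 0.11, 0.39, -0.08, 0],
    [0.85, 0.22, 0.78, 0, 0],
    [0.85, 0.22, 0.78, 0, 0],
    [0.85, 0.22, 0.78, 0, 0],
    [0.85, 0.22, 0.78, 0, 0],
    [0.85, 0.22, 0.78, 0, 0],
    [0.85, 0.22, 0.78, 0, 0],
    [0.85, 0.22, 0.78, 0, 0],
    [0.85, 0.22, 0.78, 0, 0],
    [0.85, 0.22, 0.78, 0, 0],
    [0.85, 0.22, 0.78, 0, 0],
    [0.85, 0.22, 0.78, 0, 0],
  ],
)

```text
clock: 28.2
tool_pos: [541.1, 196.3, 397.9]
ee_rot: [0.096, 0.995, -0.004, 0.002]
ft_force: [0.8, -0.3, 0.5]
grip_width: 0.851
finger_force: 0.0
```

apply_moves(
  plan=[
    [0.85, 0.22, 0.71, 0, 0],
    [0.85, 0, 0, 0, -1],
    [0.85, 0, 0, 0, -1],
    [0.85, 0, 0, 0, -1],
    [0.85, 0, 0, 0, -1],
    [0.85, 0, 0, 0, -1],
    [0.85, 0, 0, 0, -1],
    [0.85, 0, 0, 0, -1],
    [0.85, 0, 0, 0, -1],
    [0.85, 0, 0, 0, -1],
    [0.85, 0, 0, 0, -1],
    [0.85, 0, 0, 0, -0.9],
  ],
)

```text
clock: 29.4
tool_pos: [537.4, 231.6, 397.4]
ee_rot: [-0.335, 0.942, -0.004, 0.0]
ft_force: [0.6, 1.0, 0.4]
grip_width: 0.851
finger_force: 0.0
```

```bash
python3 -c "
from h import *
gp(538.5,230.3,213,-141)"
```

```text
t 29.4 [537.4 231.6 397.4] j [ 0.317 -0.013  1.806 -0.009  1.348 -1.935] z [ 0.0033 -0.0077 -1.    ] toolx -140.9
t 29.4 pos [537.4 231.6 397.4] toolx -140.9 tilt [ 0.0033 -0.0077 -1.    ] grip 0.851 0.0 F [0.6 1.  0.4]
  move mm [ -0.8   1.1 184.4] shares [-0.016  0.022  3.687] turn rows 0.03
```

apply_moves(
  plan=[
    [0.85, -0.02, 0.02, 0.6, 0],
    [0.85, 0, 0, 0.8, 0],
    [0.85, 0, 0, 0.8, 0],
    [0.85, 0, 0, 0.7, 0],
    [0.85, 0, 0, 0.5, 0],
    [0.85, 0, 0, 0.22, 0],
    [0.85, 0, 0, 0.06, 0],
    [0.75, 0, 0, 0, 0],
    [0.65, 0, 0, 0, 0],
    [0.58, 0, 0, 0, 0],
    [0.54, 0, 0, 0, 0],
    [0.5, 0, 0, 0, 0],
  ],
)

```text
clock: 30.6
tool_pos: [540.6, 231.5, 217.4]
ee_rot: [-0.333, 0.943, -0.004, 0.003]
ft_force: [-0.5, 0.9, 4.8]
grip_width: 0.504
finger_force: 25.7
```

apply_moves(
  plan=[
    [0.47, 0, 0, 0, 0],
    [0.44, 0, 0, 0, 0],
    [0.4, 0, 0, 0, 0],
    [0.4, 0, 0, 0, 0],
  ],
)

```text
clock: 31.0
tool_pos: [540.6, 231.5, 217.4]
ee_rot: [-0.333, 0.943, -0.004, 0.003]
ft_force: [-2.2, 0.5, 6.3]
grip_width: 0.504
finger_force: 25.7
```

```bash
python3 -c "
from h import *
gp(538.5,230.3,213,-141)"
```

```text
t 31.0 [540.6 231.5 217.4] j [ 0.315  0.176  1.93  -0.01   1.029 -1.93 ] z [ 0.0092 -0.0058 -0.9999] toolx -141.1
t 31.0 pos [540.6 231.5 217.4] toolx -141.1 tilt [ 0.0092 -0.0058 -0.9999] grip 0.504 25.7 F [-2.2  0.5  6.3]
  move mm [3.  2.1 4.4] shares [0.059 0.041 0.088] turn rows -0.02
```

apply_moves(
  plan=[
    [0.4, 0, 0, -0.1, 0],
    [0.4, 0, 0, -0.2, 0],
    [0.4, 0, 0, -0.4, 0],
    [0.4, 0, 0, -0.5, 0.5],
    [0.4, 0, 0, -0.5, 1],
    [0.4, 0, 0, -0.4, 1],
    [0.4, 0, 0, -0.2, 1],
    [0.4, 0, 0, 0, 1],
    [0.4, 0, 0, 0, 1],
    [0.4, 0, 0, 0, 1],
    [0.4, 0, 0, 0, 1],
    [0.4, 0, 0, 0, 1],
  ],
)

```text
clock: 32.2
tool_pos: [539.1, 231.8, 331.1]
ee_rot: [0.002, 1.0, -0.004, 0.004]
ft_force: [0.3, 0.2, -0.4]
grip_width: 0.508
finger_force: 25.7
```

apply_moves(
  plan=[
    [0.4, 0, 0, 0, 1],
    [0.4, 0, 0, 0, 0.95],
    [0.4, 0, 0, 0, 0],
  ],
)

```text
clock: 32.5
tool_pos: [539.1, 231.8, 331.1]
ee_rot: [0.078, 0.997, -0.003, 0.004]
ft_force: [0.6, 0.7, -1.5]
grip_width: 0.503
finger_force: 25.7
```

```bash
python3 -c "
from h import *
gp(490.4,-257.5,320,170.6,190);held()
gp(505.5,-169,320,170.6,190)"
```

```text
t 32.5 [539.1 231.8 331.1] j [ 0.316  0.042  1.864 -0.01   1.23  -1.095] z [ 0.0075 -0.007  -0.9999] toolx 171.0
t 32.5 pos [539.1 231.8 331.1] toolx 171.0 tilt [ 0.0075 -0.007  -0.9999] grip 0.503 25.7 F [ 0.6  0.7 -1.5]
  move mm [ -26.4 -489.7   14.1] shares [-0.527 -9.795  0.282] turn rows 0.1
side 195 34 [195. 120.] [-33.6  -1.3 192.9] -177.7
top 42 2 
t 32.6 [539.2 231.8 331. ] j [ 0.316  0.042  1.864 -0.009  1.23  -1.096] z [ 0.0076 -0.0069 -0.9999] toolx 171.1
t 32.6 pos [539.2 231.8 331. ] toolx 171.1 tilt [ 0.0076 -0.0069 -0.9999] grip 0.505 25.7 F [ 0.1  0.1 -1.9]
  move mm [ -26.9 -400.1   13.5] shares [-0.537 -8.002  0.27 ] turn rows 0.11
```

apply_moves(
  plan=[
    [0.4, -0.01, -0.2, 0, 0],
    [0.4, -0.02, -0.4, 0, 0],
    [0.4, -0.03, -0.6, 0, 0],
    [0.4, -0.03, -0.6, 0, 0],
    [0.4, -0.03, -0.6, 0, 0],
    [0.4, -0.03, -0.6, 0, 0],
    [0.4, -0.03, -0.6, 0, 0],
    [0.4, -0.03, -0.6, 0, 0],
    [0.4, -0.03, -0.6, 0, 0],
    [0.4, -0.03, -0.6, 0, 0],
    [0.4, -0.03, -0.6, 0, 0],
    [0.4, -0.03, -0.6, 0, 0],
  ],
)

```text
clock: 33.8
tool_pos: [503.4, -98.2, 333.0]
ee_rot: [0.078, 0.997, -0.003, 0.004]
ft_force: [-0.5, -0.0, -1.4]
grip_width: 0.507
finger_force: 25.8
```

apply_moves(
  plan=[
    [0.4, -0.03, -0.6, 0, 0],
    [0.4, -0.03, -0.6, 0, 0],
    [0.4, -0.03, -0.6, 0, 0],
    [0.4, -0.03, -0.6, 0, 0],
    [0.4, -0.03, -0.5, 0, 0],
    [0.4, -0.02, -0.295, 0, 0.1],
    [0.4, 0, 0, 0, 0],
    [0.4, 0, 0, 0, 0],
  ],
)

```text
clock: 34.6
tool_pos: [487.4, -255.5, 333.7]
ee_rot: [0.082, 0.997, -0.003, 0.004]
ft_force: [0.7, -0.1, -1.3]
grip_width: 0.504
finger_force: 25.8
```

Run:
```python
from h import *
gp(490.4,-257.5,209,170.6,190)
x,y,z=arm.get_state()['tool_pos']
for n in ('side','top'):
    im,d=arm.camera(n);P=cloud(n,d);h=cv2.cvtColor(im,cv2.COLOR_RGB2HSV)
    q=P[(h[...,0]<14)&(h[...,1]>100)&(np.hypot(P[...,0]-x,P[...,1]-y)<60)&(P[...,2]>z-205)&(P[...,2]<z-100)]
    hd=q[(np.hypot(q[:,0]-x,q[:,1]-y)>27)]; 
    print(n,len(q),np.percentile(q[:,2],[1,99]).round(),len(hd))
    if len(hd)>5: print(hd.mean(0).round(1),np.degrees(np.arctan2(hd[:,1].mean()-y,hd[:,0].mean()-x)).round(1))
    b=q[(q[:,2]<z-158)&(q[:,2]>z-190)]; print('low', len(b), b.mean(0).round(1) if len(b) else '')
    if n=='side': cv2.imwrite('pics/s3c.png',cv2.resize(cv2.cvtColor(im,cv2.COLOR_RGB2BGR)[190:390,280:440],None,fx=3,fy=3))
```

```text
t 34.6 [ 487.4 -255.5  333.7] j [-5.800e-01 -4.300e-02  1.944e+00 -1.000e-03  1.230e+00 -1.986e+00] z [ 0.0072 -0.0061 -1.    ] toolx 170.6
t 34.6 pos [ 487.4 -255.5  333.7] toolx 170.6 tilt [ 0.0072 -0.0061 -1.    ] grip 0.504 25.8 F [ 0.7 -0.1 -1.3]
  move mm [-7.000e-01  1.000e-01  1.247e+02] shares [-1.400e-02  1.000e-03  2.493e+00] turn rows -0.01
side 304 [138. 212.] 59
[ 453.6 -254.4  194.8] 178.1
low 81 [ 471.4 -268.   160. ]
top 59 [150. 231.] 4
low 25 [ 474.1 -238.   165. ]
```

View pics/s3c.png

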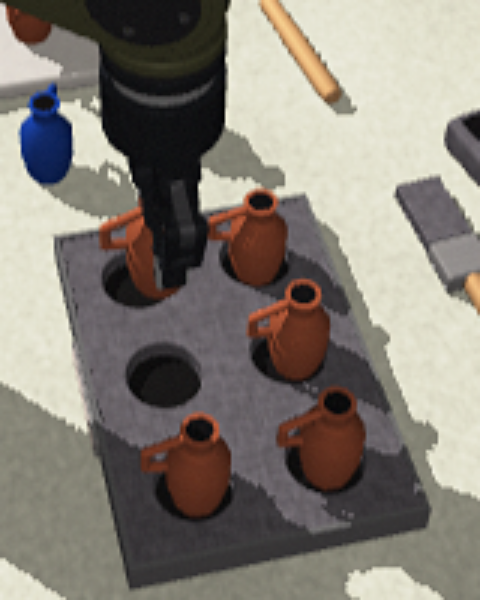

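The held juglet hangs above the front middle pocket (line of sight puts it at crop (150,250)). Juglet A stands upright in the back middle pocket at crop (300,330).

apply_moves(
  plan=[
    [0.4, -0.014, 0, 0.3, 0],
    [0.4, 0, 0, 0.5, 0],
    [0.4, 0, 0, 0.6, 0],
    [0.4, 0, 0, 0.5, 0],
    [0.4, 0, 0, 0.3, 0],
    [0.4, 0, 0, 0.15, 0],
    [0.4, 0, 0, 0.07, 0],
    [0.4, 0, 0, 0.0, 0],
  ],
)

```text
clock: 35.5
tool_pos: [489.6, -256.7, 213.2]
ee_rot: [0.082, 0.997, -0.003, 0.004]
ft_force: [-0.2, 0.5, -1.4]
grip_width: 0.504
finger_force: 25.8
```

```bash
python3 -c "
from h import *
gp(490.4,-257.5,209,170.6,190)"
```

```text
t 35.5 [ 489.6 -256.7  213.2] j [-5.800e-01  1.090e-01  2.014e+00 -2.000e-03  1.008e+00 -1.985e+00] z [ 0.0082 -0.0072 -0.9999] toolx 170.6
t 35.5 pos [ 489.6 -256.7  213.2] toolx 170.6 tilt [ 0.0082 -0.0072 -0.9999] grip 0.504 25.8 F [-0.2  0.5 -1.4]
  move mm [0.8 0.5 4.2] shares [0.017 0.009 0.084] turn rows -0.0
```

apply_moves(
  plan=[
    [0.4, 0.02, 0.01, 0.04, 0],
    [0.4, 0, 0, 0.02, 0],
    [0.4, 0, 0, 0.0, 0],
  ],
)

```text
clock: 35.8
tool_pos: [488.5, -256.1, 210.4]
ee_rot: [0.082, 0.997, -0.003, 0.005]
ft_force: [-0.5, -0.9, -0.8]
grip_width: 0.509
finger_force: 25.8
```

apply_moves(
  plan=[
    [0.4, 0, 0, 0.012, 0],
    [0.4, 0, 0, 0.0, 0],
  ],
)

```text
clock: 36.0
tool_pos: [488.4, -256.1, 209.4]
ee_rot: [0.082, 0.997, -0.003, 0.004]
ft_force: [0.1, 0.1, -1.0]
grip_width: 0.508
finger_force: 25.8
```

apply_moves(
  plan=[
    [0.4, 0, 0, 0.012, 0],
    [0.4, 0, 0, 0.0, 0],
  ],
)

```text
clock: 36.2
tool_pos: [488.3, -256.0, 208.5]
ee_rot: [0.082, 0.997, -0.003, 0.004]
ft_force: [-0.7, 0.7, -0.5]
grip_width: 0.503
finger_force: 25.8
```

apply_moves(
  plan=[
    [0.4, 0, 0, 0.012, 0],
    [0.4, 0, 0, 0.0, 0],
  ],
)

```text
clock: 36.4
tool_pos: [488.3, -256.0, 207.9]
ee_rot: [0.082, 0.997, -0.003, 0.004]
ft_force: [0.7, -0.5, -1.4]
grip_width: 0.502
finger_force: 25.8
```

apply_moves(
  plan=[
    [0.4, 0, 0, 0.012, 0],
    [0.4, 0, 0, 0.0, 0],
  ],
)

```text
clock: 36.6
tool_pos: [488.4, -256.1, 207.6]
ee_rot: [0.082, 0.997, -0.003, 0.004]
ft_force: [0.8, 0.2, -0.6]
grip_width: 0.506
finger_force: 25.9
```

apply_moves(
  plan=[
    [0.4, 0, 0, 0.012, 0],
    [0.4, 0, 0, 0.0, 0],
  ],
)

```text
clock: 36.8
tool_pos: [488.6, -256.1, 207.5]
ee_rot: [0.082, 0.997, -0.003, 0.004]
ft_force: [-1.1, 1.6, 4.5]
grip_width: 0.505
finger_force: 26.2
```

apply_moves(
  plan=[
    [0.4, 0, 0, 0.01, 0],
    [0.4, 0, 0, 0.0, 0],
  ],
)

```text
clock: 37.0
tool_pos: [488.7, -256.1, 207.4]
ee_rot: [0.082, 0.997, -0.003, 0.004]
ft_force: [-2.5, 3.0, 7.2]
grip_width: 0.507
finger_force: 26.5
```

apply_moves(
  plan=[
    [0.4, 0, 0, -0.014, 0],
    [0.52, 0, 0, 0, 0],
    [0.57, 0, 0, 0, 0],
    [0.65, 0, 0, 0, 0],
    [0.8, 0, 0, 0, 0],
    [0.8, 0, 0, -0.1, 0],
    [0.8, 0, 0, -0.4, 0],
    [0.8, 0, 0, -0.7, 0],
    [0.8, 0, 0, -0.7, 0],
    [0.8, 0, 0, -0.5, 0],
    [0.8, 0, 0, -0.2, 0],
    [0.8, 0, 0, 0, 0],
  ],
)

```text
clock: 38.2
tool_pos: [487.7, -255.4, 338.9]
ee_rot: [0.082, 0.997, -0.004, 0.006]
ft_force: [-0.1, 0.7, -0.7]
grip_width: 0.799
finger_force: 0.0
```

Run:
```python
from h import *
gp(523,132.8,330,-132)
im,d=arm.camera('side'); P=cloud('side',d)
for a in [(490,-257,12),(589,-273,12),(521,133,20)]: rim('side',P,im,*a)
im,d=arm.camera('top'); P=cloud('top',d); rim('top',P,im,521,133,20)
```

```text
t 38.2 [ 487.7 -255.4  338.9] j [-0.58  -0.048  1.94  -0.002  1.235 -1.985] z [ 0.0107 -0.0088 -0.9999] toolx 170.6
t 38.2 pos [ 487.7 -255.4  338.9] toolx 170.6 tilt [ 0.0107 -0.0088 -0.9999] grip 0.799 0.0 F [-0.1  0.7 -0.7]
  move mm [ 30.7 389.8   5.8] shares [0.614 7.796 0.117] turn rows -12.53
side top 93.8 rim [ 486.8 -256.7] 13.6 58 belly [ 488.  -256.4] 58 handle 48 174.7
side top 93.6 rim [ 588.8 -273.9] 14.2 55 belly [ 590.3 -273.8] 58 handle 47 175.1
side top 86.1 rim [496.3 103.9] 2.8 6 belly [515.1  92.7] 34 handle 3 60.6
top top 104.1 rim [521.7 132.5] 12.7 56 belly [0. 0.] 7 handle 17 -132.8
```

apply_moves(
  plan=[
    [0.85, 0.03, 0.4, 0, 0],
    [0.85, 0.06, 0.75, 0, 0],
    [0.85, 0.06, 0.75, 0, 0],
    [0.85, 0.06, 0.75, 0, 0],
    [0.85, 0.06, 0.75, 0, 0],
    [0.85, 0.06, 0.75, 0, 0],
    [0.85, 0.06, 0.75, 0, 0],
    [0.85, 0.06, 0.75, 0, 0],
    [0.85, 0.06, 0.75, 0, 0],
    [0.85, 0.06, 0.75, 0, 0],
    [0.85, 0.05, 0.64, 0, -0.5],
    [0.85, 0, 0, 0, -1],
  ],
)

```text
clock: 39.5
tool_pos: [519.9, 137.1, 331.9]
ee_rot: [0.019, 1.0, -0.003, 0.002]
ft_force: [-0.5, -0.4, -0.3]
grip_width: 0.85
finger_force: 0.0
```

apply_moves(
  plan=[
    [0.85, 0, 0, 0, -1],
    [0.85, 0, 0, 0, -1],
    [0.85, 0, 0, 0, -1],
    [0.85, 0, 0, 0, -1],
    [0.85, 0, 0, 0, -1],
    [0.85, 0, 0, 0, -1],
    [0.85, 0, 0, 0, -1],
    [0.85, 0, 0, 0, -1],
    [0.85, 0, 0, 0, -1],
    [0.85, 0, 0, 0, -1],
    [0.85, 0, 0, 0, -1],
    [0.85, 0, 0, 0, 0],
  ],
)

```text
clock: 40.7
tool_pos: [520.0, 134.1, 332.0]
ee_rot: [-0.406, 0.914, -0.004, 0.0]
ft_force: [0.6, 0.5, -0.6]
grip_width: 0.85
finger_force: 0.0
```

```bash
python3 -c "
from h import *
gp(522.4,132.6,213,-132)"
```

```text
t 40.7 [520.  134.1 332. ] j [ 0.154 -0.069  1.973 -0.008  1.236 -2.25 ] z [ 0.0033 -0.0074 -1.    ] toolx -132.1
t 40.7 pos [520.  134.1 332. ] toolx -132.1 tilt [ 0.0033 -0.0074 -1.    ] grip 0.85 0.0 F [ 0.6  0.5 -0.6]
  move mm [ -1.4  -0.7 119. ] shares [-0.028 -0.015  2.381] turn rows -0.03
```

apply_moves(
  plan=[
    [0.85, 0, -0.015, 0.4, 0],
    [0.85, 0, 0, 0.7, 0],
    [0.85, 0, 0, 0.6, 0],
    [0.85, 0, 0, 0.4, 0],
    [0.85, 0, 0, 0.2, 0],
    [0.85, 0, 0, 0.08, 0],
    [0.75, 0, 0, 0, 0],
    [0.65, 0, 0, 0, 0],
    [0.58, 0, 0, 0, 0],
    [0.54, 0, 0, 0, 0],
    [0.5, 0, 0, 0, 0],
    [0.47, 0, 0, 0, 0],
  ],
)

```text
clock: 41.9
tool_pos: [522.5, 133.1, 216.9]
ee_rot: [-0.406, 0.914, -0.005, 0.003]
ft_force: [-1.9, 0.7, 6.2]
grip_width: 0.508
finger_force: 25.6
```

apply_moves(
  plan=[
    [0.44, 0, 0, 0, 0],
    [0.4, 0, 0, 0, 0],
    [0.4, 0, 0, 0, 0],
  ],
)

```text
clock: 42.2
tool_pos: [522.5, 133.1, 216.9]
ee_rot: [-0.406, 0.914, -0.005, 0.003]
ft_force: [-2.2, 1.4, 6.4]
grip_width: 0.504
finger_force: 25.6
```

apply_moves(
  plan=[
    [0.4, 0, 0, -0.1, 0],
    [0.4, 0, 0, -0.2, 0],
    [0.4, 0, 0, -0.4, 0],
    [0.4, 0, 0, -0.5, 0.5],
    [0.4, 0, 0, -0.5, 1],
    [0.4, 0, 0, -0.4, 1],
    [0.4, 0, 0, -0.2, 1],
    [0.4, 0, 0, 0, 1],
    [0.4, 0, 0, 0, 1],
    [0.4, 0, 0, 0, 1],
    [0.4, 0, 0, 0, 1],
    [0.4, 0, 0, 0, 1],
  ],
)

```text
clock: 43.4
tool_pos: [521.0, 133.5, 330.9]
ee_rot: [-0.076, 0.997, -0.004, 0.004]
ft_force: [0.0, -0.3, -1.3]
grip_width: 0.507
finger_force: 25.8
```

apply_moves(
  plan=[
    [0.4, 0, 0, 0, 1],
    [0.4, 0, 0, 0, 1],
    [0.4, 0, 0, 0, 1],
    [0.4, 0, 0, 0, 1],
    [0.4, 0, 0, 0, 0],
  ],
)

```text
clock: 43.9
tool_pos: [521.0, 133.5, 330.8]
ee_rot: [0.082, 0.997, -0.003, 0.004]
ft_force: [-0.2, 0.5, -1.7]
grip_width: 0.507
finger_force: 25.8
```

```bash
python3 -c "
from h import *
gp(505.4,-169,330,170.6,190)"
```

```text
t 43.9 [521.  133.5 330.8] j [ 0.153 -0.067  1.973 -0.009  1.229 -1.251] z [ 0.0077 -0.007  -0.9999] toolx 170.6
t 43.9 pos [521.  133.5 330.8] toolx 170.6 tilt [ 0.0077 -0.007  -0.9999] grip 0.507 25.8 F [-0.2  0.5 -1.7]
  move mm [ -32.4 -299.9    2.8] shares [-0.649 -5.998  0.056] turn rows -0.0
```

apply_moves(
  plan=[
    [0.4, -0.02, -0.2, 0, 0],
    [0.4, -0.04, -0.4, 0, 0],
    [0.4, -0.065, -0.6, 0, 0],
    [0.4, -0.065, -0.6, 0, 0],
    [0.4, -0.065, -0.6, 0, 0],
    [0.4, -0.065, -0.6, 0, 0],
    [0.4, -0.065, -0.6, 0, 0],
    [0.4, -0.065, -0.6, 0, 0],
    [0.4, -0.065, -0.6, 0, 0],
    [0.4, -0.065, -0.6, 0, 0],
    [0.4, -0.045, -0.4, 0, 0],
    [0.4, -0.024, -0.2, 0, 0],
  ],
)

```text
clock: 45.1
tool_pos: [503.5, -169.6, 332.7]
ee_rot: [0.083, 0.997, -0.003, 0.004]
ft_force: [-0.3, 0.5, -0.8]
grip_width: 0.507
finger_force: 25.9
```

apply_moves(
  plan=[
    [0.4, 0, 0, 0, 0],
    [0.4, 0, 0, 0.3, 0],
    [0.4, 0, 0, 0.5, 0],
    [0.4, 0, 0, 0.6, 0],
    [0.4, 0, 0, 0.5, 0],
    [0.4, 0, 0, 0.25, 0],
    [0.4, 0, 0, 0.12, 0],
    [0.4, 0, 0, 0.04, 0],
    [0.4, 0, 0, 0, 0],
  ],
)

```text
clock: 46.0
tool_pos: [505.4, -168.4, 217.8]
ee_rot: [0.082, 0.997, -0.003, 0.005]
ft_force: [-0.5, -0.0, -1.0]
grip_width: 0.508
finger_force: 25.9
```

```bash
python3 -c "
from h import *
gp(505.4,-169,208,170.6,190)"
```

```text
t 46.0 [ 505.4 -168.4  217.8] j [-0.422  0.06   2.057 -0.004  1.013 -1.827] z [ 0.0089 -0.0073 -0.9999] toolx 170.6
t 46.0 pos [ 505.4 -168.4  217.8] toolx 170.6 tilt [ 0.0089 -0.0073 -0.9999] grip 0.508 25.9 F [-0.5 -0.  -1. ]
  move mm [1.9 0.5 9.8] shares [0.038 0.011 0.196] turn rows -0.0
```

apply_moves(
  plan=[
    [0.4, 0.03, 0.01, 0.07, 0],
    [0.4, 0, 0, 0.05, 0],
    [0.4, 0, 0, 0.03, 0],
    [0.4, 0, 0, 0, 0],
  ],
)

```text
clock: 46.4
tool_pos: [503.5, -167.7, 209.5]
ee_rot: [0.082, 0.997, -0.003, 0.004]
ft_force: [-0.5, 0.4, -1.6]
grip_width: 0.505
finger_force: 25.9
```

apply_moves(
  plan=[
    [0.4, 0, 0, 0.02, 0],
    [0.4, 0, 0, 0, 0],
  ],
)

```text
clock: 46.6
tool_pos: [503.6, -167.8, 208.5]
ee_rot: [0.082, 0.997, -0.003, 0.004]
ft_force: [-0.4, 0.2, -1.3]
grip_width: 0.505
finger_force: 25.9
```

apply_moves(
  plan=[
    [0.4, 0, 0, 0.012, 0],
    [0.4, 0, 0, 0, 0],
  ],
)

```text
clock: 46.8
tool_pos: [503.6, -167.8, 207.9]
ee_rot: [0.082, 0.997, -0.003, 0.004]
ft_force: [0.8, 0.6, -1.9]
grip_width: 0.506
finger_force: 25.9
```

apply_moves(
  plan=[
    [0.4, 0, 0, 0.01, 0],
    [0.4, 0, 0, 0, 0],
  ],
)

```text
clock: 47.0
tool_pos: [503.6, -167.7, 207.4]
ee_rot: [0.082, 0.997, -0.003, 0.004]
ft_force: [0.2, 0.1, -1.2]
grip_width: 0.51
finger_force: 25.9
```

apply_moves(
  plan=[
    [0.4, 0, 0, 0.01, 0],
    [0.4, 0, 0, 0, 0],
  ],
)

```text
clock: 47.2
tool_pos: [503.7, -167.8, 207.1]
ee_rot: [0.082, 0.997, -0.003, 0.004]
ft_force: [-0.9, 0.3, -1.4]
grip_width: 0.51
finger_force: 25.9
```

apply_moves(
  plan=[
    [0.4, 0, 0, 0.01, 0],
    [0.4, 0, 0, 0, 0],
  ],
)

```text
clock: 47.4
tool_pos: [503.8, -167.8, 207.0]
ee_rot: [0.082, 0.997, -0.003, 0.004]
ft_force: [-0.7, 0.4, 3.0]
grip_width: 0.508
finger_force: 26.2
```

```bash
python3 -c "
from h import *
gp(505.4,-169,206,170.6,190)"
```

```text
t 47.4 [ 503.8 -167.8  207. ] j [-0.422  0.073  2.065 -0.004  0.993 -1.826] z [ 0.008  -0.0069 -0.9999] toolx 170.6
t 47.4 pos [ 503.8 -167.8  207. ] toolx 170.6 tilt [ 0.008  -0.0069 -0.9999] grip 0.508 26.2 F [-0.7  0.4  3. ]
  move mm [-0.   0.1  1. ] shares [-0.     0.002  0.019] turn rows -0.01
```

Contact, and centred over the pocket. Releasing.

apply_moves(
  plan=[
    [0.4, 0, 0, -0.006, 0],
    [0.52, 0, 0, 0, 0],
    [0.57, 0, 0, 0, 0],
    [0.65, 0, 0, 0, 0],
    [0.8, 0, 0, 0, 0],
    [0.8, 0, 0, -0.1, 0],
    [0.8, 0, 0, -0.4, 0],
    [0.8, 0, 0, -0.7, 0],
    [0.8, 0, 0, -0.8, 0],
    [0.8, 0, 0, -0.8, 0],
    [0.8, 0, 0, -0.6, 0],
    [0.8, 0, 0, -0.4, 0],
  ],
)

```text
clock: 48.6
tool_pos: [502.3, -166.5, 400.6]
ee_rot: [0.082, 0.997, -0.004, 0.006]
ft_force: [0.8, 0.4, 0.1]
grip_width: 0.799
finger_force: 0.0
```

Run:
```python
from h import *
gp(589,-274,400,170.6)
im,d=arm.camera('side'); P=cloud('side',d)
for a in [(490,-257,12),(589,-273,12),(505,-169,12),(598,-185,12),(570,-363,12),(478,-347,12)]: rim('side',P,im,*a)
cv2.imwrite('pics/s4c.png',cv2.resize(cv2.cvtColor(im,cv2.COLOR_RGB2BGR)[110:390,210:450],None,fx=2,fy=2))
```

```text
t 48.6 [ 502.3 -166.5  400.6] j [-0.421 -0.147  1.925 -0.003  1.348 -1.827] z [ 0.012  -0.0088 -0.9999] toolx 170.6
t 48.6 pos [ 502.3 -166.5  400.6] toolx 170.6 tilt [ 0.012  -0.0088 -0.9999] grip 0.799 0.0 F [0.8 0.4 0.1]
  move mm [-101.   -90.8    2.5] shares [-2.021 -1.817  0.05 ] turn rows -0.0
side top 93.9 rim [ 487.8 -257.5] 13.3 60 belly [ 488.  -256.2] 62 handle 56 174.8
side top 93.6 rim [ 589.5 -274.6] 13.9 55 belly [ 590.2 -273.8] 52 handle 49 173.6
side top 93.5 rim [ 504.8 -170.1] 14.7 53 belly [ 504.5 -168.7] 62 handle 46 170.9
side top 93.2 rim [ 598.  -187.4] 13.3 46 belly [ 599.3 -184.6] 58 handle 45 163.7
side top 93.7 rim [ 570.7 -364.1] 13.2 70 belly [ 571.  -362.6] 60 handle 60 171.7
side top 93.2 rim [ 477.9 -348. ] 12.9 67 belly [ 477.9 -347.3] 61 handle 58 170.6
```

View pics/s4c.png

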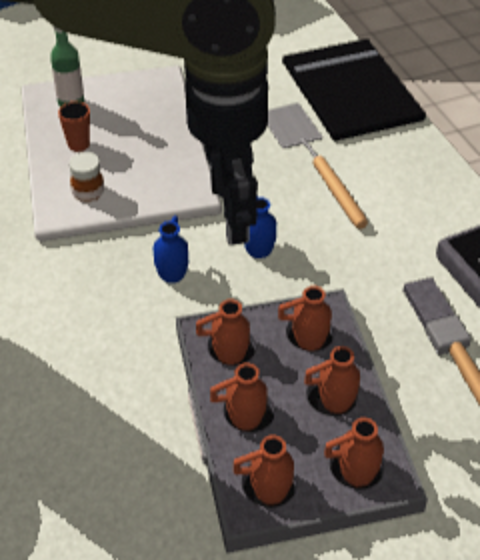

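All six juglets stand upright in the tray (crop about (230,335) to (360,455)) with their rims at equal height and their handles toward the labelled edge. The beaker, bottle, jar and blue jugs have not moved. Handing in.

```bash
python3 -c "
from rig import arm
print(arm.close_job())"
```

```text
the job is handed in; nothing more can be done
None
```

The three juglets are packed upright on the pocket floors, handles to the labelled edge, gripped at about 26 N and handed in at about 49 s; the one in the back middle pocket sits about 5 mm off centre.

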